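# Turn the counted gear case over onto the return stand

## Task

The case of orange gears has been counted. Pinch its clear lid and blue base together, turn it over so they stay joined, and set it lid-down, blue underside up, on the empty yellow return stand, seated against the stand's lip. The lid must never come off; leave the green-gear case where it is.

Things in the scene. Friction and masses are not known exactly. Their poses are not given: they have to be found in the camera images.
- orange_case: Blue base holding orange gears. With lid: 100x100x32 mm, 0.15-0.25 kg, loose, leaning on a fixed white stand, clear lid on the upper side. Origin: centre of the closed case, 16 mm from both faces, 50 mm from the edges. z: out through the lid; x: down the stand's slope (55 degrees below level, away from the robot) to the edge on the stand's lip; y: along the lip. Starts 100 mm above the table.
- orange_lid: Clear lift-off lid of that case, 100x100 mm, 4 mm plate with a 24 mm deep skirt that slips over the base's inner walls (1.5 mm play) and rests on the rim of its 4 mm floor; only its fit keeps it on. Origin and axes coincide with those of orange_case while closed.
- green_case: The case to leave alone: same size, shape, lean, origin and axes, with green gears, on another white stand. The three stands (two white, one yellow) come in any order from left to right, centres 0.21 m or more apart. The white stands' slopes run away from the robot, the yellow one's to the robot's left, each within 0.2 rad.
- return_seat (a point): Where a seated case's centre lies on the empty yellow stand (fixed), 100 mm above the table. z up, x level, the way the 55 degree slope runs down (about +y, left); y along the lip. All stands alike: two 10 mm arms under the case's side edges, 78 mm free between (room for a finger under the case, from its upper edge), a lip 16 mm high across the low end, a foot plate 110x110x8 mm.

How it is judged:
By the outcome, as a careful person would: the job done as asked, in the order asked, and still so for the second after the job is handed in, with the robot touching nothing.
It also fails if it takes over 48 s, if anything falls off the work surface, if the arm or the gripper's body presses on something with over 40 N, if the wrist force passes 120 N, or if a joint passes its speed limit or range.

## Robot

A 7-joint arm with a two-finger parallel gripper is mounted at the origin on the work surface. World frame = base frame: x ahead of the robot, y to its left, z up, the work surface at z = 0. Lengths are in m, angles in degrees, forces in N, time in s.
With the tool pointing down it reaches from about 0.425 to 0.875 m from the base axis. Payload 4.7 kg.
Tool frame: the origin (TCP) lies on the mounting face of the last link; the fingertips stand 182 mm ahead of it and the grasp point (between the pads) lies 164 mm ahead of it; z points along the fingers, x is the direction in which the jaws open and shut, and the axes are right-handed (so a half turn about z gives the same grasp; the last joint's range is limited). The gripper opens to 87 mm and grips with 3 to 60 N. Pads are 19 mm wide; open, the fingers measure 117 mm over their backs; the gripper's body (75 mm by 190 mm) begins 51 mm behind the grasp point.
Start: joints at [-70.468, 18.392, -4.016, 83.108, 1.295, 78.541, -3.26], TCP at [0.209, 0.616, 0.405] pointing down, gripper open.
Joint ranges: [-163.93, 163.93], [-17.29, 119.83], [-79.2, 71.16], [3.27, 140.29], [-89.18, 269.18], [5.43, 117.66], [-154.24, 154.24]. Speed limits (degrees/s): [147.25, 147.25, 180, 180, 180, 180, 180].

## Interface

Orientations are given as [roll, pitch, yaw] about the fixed x, y, z axes, in that order (R = Rz(yaw) Ry(pitch) Rx(roll)).
In Python, from cell import status, cams, env, outline_of, landmark_of gives the robot as it stands. The module is installed in compiled form; this text tells all that it offers.
- The arm moves only by the tool jog_arm, never from a script. Its argument "rows" is a list of rows, each a list of 7 numbers: the closure, from 0 (fully open) to 1 (shut), then the shift along the tool's x, y, z in m, then the turn, a rotation vector about the tool's x, y, z in degrees. A call has 1 to 12 rows; each row shifts and turns the commanded pose from where the row before left it, along the tool's axes as they then stand; what a row does not reach is not made up. A row lasts 1/12 s, in which the tool goes at most 41.7 mm and 7.16 degrees, less where a joint would pass 70% of its speed; a pose out of reach is approached as far as the arm can. A call with a gripper value outside its range is refused whole. The fingers move at their own pace and stop on an object; "grip_force" is the grip in N (left out, the last holds). Time passes only in rows, so rows that do not move let the fingers close. It gives the time, the measured TCP pose, the force and the opening at its end, in the units of the state.
- status.get_obs(): the state, without advancing time (a new reading comes with each control period).
- cams.read_camera(name): name is "scene" or "top" or "wrist"; returns (picture, depth): 400x640x3 uint8, red, green, blue; 400x640 float32, m along the optical axis (not along the pixel's ray), 0 where there is no reading.
- cams.camera_params(name): a dict with "vfov" (degrees; the focal length in pixels is half the picture's height over the tangent of half this angle, whatever the lens; pixels are square), "cx", "cy" (the principal point, pixels), "eye" and "attitude" of the camera in the world. Camera axes: x right, y up, looking along -z (the intrinsics and any distortion apply to the point x, -y, -z); pixel columns grow to the right and rows downward; lengths in m; the calibration is good to about 2 mm. A picture is of the moment at which its call begins: read the wrist's pose just before it. camera_params takes no time and is no camera call; for the wrist camera it gives the pose at the moment of the call.
- env.sign_off(): hands the job in, once; it reports no verdict.
Trained networks look in the newest picture that a camera, given by its name, has taken for a name from the list of things; names that differ only in an ending like _2 or _b are one class to them, and where a whole thing is asked for, a point or a joint stands for the part that bears it (a point fixed in the world has none). Each returns a list of dicts, best first, with "conf" (0 to 1); they miss things now and then, are a little off and sometimes report something else, mostly with a low value. They report only what shows in the picture. A call takes as long as a camera call.
- outline_of(camera, name): "pixels" (400x640 bool, what is visible of it) and "box" ([left, top, right, bottom] in pixels, round what is visible of it).
- landmark_of(camera, name): "position" ([row, column] in pixels: a listed point, or the origin of a listed thing).
The state is a dict: "time_s": time; "qpos": joint angles; "joint_velocities": joint speeds; "effort": joint torques, N m; "tool_pos": TCP position; "tool_rot": TCP orientation; "force": force on the tool from outside, world axes, zero at the start; "wrist_torque": the same for the moment, N m; "grip_width": finger opening in m.
Only numpy, scipy, OpenCV 4.12 (cv2) and the standard library are available. Lean on these libraries where they do the work, as an engineer would, in place of code of your own. Each camera call takes 0.05 s, during which the arm holds its last target. There are 200 camera calls.

## Working session

There is one attempt and no reset: what is moved stays moved. The work goes in short steps, Python scripts to look and compute and a tool call to move; the robot and the scene stay as the last step left them, time stands still between calls to the robot, and variables do not carry over. Pictures are saved under pics/ and viewed, about 8 in all and at most 12, crops included, and the job is handed in when it is done.

Besides the shell and the picture viewer there is one more tool, called after ">>>" in YAML: its name, and indented under it one key for each argument. jog_arm: Moves the arm, as the interface text tells. Its arguments: {"type":"object","properties":{"rows":{"type":"array"},"grip_force":{"type":"number"}},"required":["rows"]}

```bash
mkdir -p pics; cat > h.py <<'E'
import numpy as np, cv2
from scipy.spatial.transform import Rotation as R
from cell import status, cams, env, outline_of, landmark_of
np.set_printoptions(precision=4,suppress=True)
def rot(a): 
    a=np.asarray(a,float)
    return a if a.shape==(3,3) else R.from_euler('xyz',a,degrees=True).as_matrix()
def save(name,img): cv2.imwrite('pics/'+name,img[:,:,::-1])
E
python3 - <<'E'
from h import *
s=status.get_obs(); print({k:(np.round(v,4)) for k,v in s.items()})
for c in ("scene","top","wrist"):
    p=cams.camera_params(c); print(c,p)
    im,d=cams.read_camera(c); np.save(f'{c}_d.npy',d)
    np.save(f'{c}_i.npy',im)
    for n in ("orange_case","green_case","orange_lid"):
        for o in outline_of(c,n)[:2]: print(c,n,round(o['conf'],2),o['box'],o['pixels'].sum())
        for o in landmark_of(c,n)[:2]: print('  lm',round(o['conf'],2),o['position'])
    for o in landmark_of(c,"return_seat")[:2]: print(' seat',o)
a=np.load('scene_i.npy');b=np.load('top_i.npy')
save('a.png',cv2.resize(np.vstack([a,b]),(480,600),interpolation=cv2.INTER_AREA))
save('b.png',b)
E
```

```text
{'time_s': np.float64(0.0), 'qpos': array([-70.4677,  18.4371,  -4.0173,  83.1743,   1.2952,  78.5413,
        -3.2611]), 'joint_velocities': array([-0.0748, -0.0074,  0.0203,  0.0727, -0.0134,  0.0184,  0.021 ]), 'effort': array([ -0.0018, -49.1292,  -0.4049, -31.2527,  -0.0641,   0.0434,
         0.0002]), 'tool_pos': array([0.2086, 0.6154, 0.4037]), 'tool_rot': array([179.9946,   0.1075,  71.278 ]), 'force': array([0.1912, 0.4323, 0.3307]), 'wrist_torque': array([0.0213, 0.0064, 0.0022]), 'grip_width': np.float64(0.0872)}
scene {'vfov': 48.701958980488, 'cx': 322.7561762471142, 'cy': 200.66003801570594, 'eye': array([1.1525, 0.1393, 0.7745]), 'attitude': array([ 42.0125,   0.1485, 102.8636])}
scene green_case 0.61 [174.5, 160.1, 224.8, 213.0] 2495
  lm 0.62 [186.2, 200.2]
  lm 0.62 [217.2, 309.9]
 seat {'position': [226.1, 450.2], 'conf': 0.69}
top {'vfov': 47.652786126856434, 'cx': 319.3112531066215, 'cy': 200.6822348995897, 'eye': array([0.4954, 0.01  , 0.9849]), 'attitude': array([  5.1962,  -1.6589, -89.9521])}
top green_case 0.68 [411.1, 178.3, 478.2, 223.6] 2301
  lm 0.63 [199.1, 441.4]
top orange_lid 0.71 [291.9, 158.1, 346.6, 201.3] 1810
  lm 0.92 [183.0, 321.6]
 seat {'position': [198.4, 443.2], 'conf': 0.58}
 seat {'position': [207.5, 180.1], 'conf': 0.57}
wrist {'vfov': 58.805350260934354, 'cx': 315.3850365887488, 'cy': 200.9818034712507, 'eye': array([0.1394, 0.6398, 0.3854]), 'attitude': array([-15.3531,  -0.0005,  71.2353])}
```

View pics/a.png

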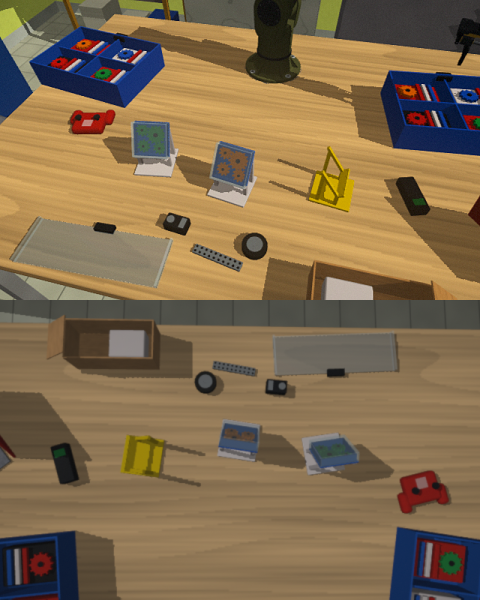

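View pics/b.png

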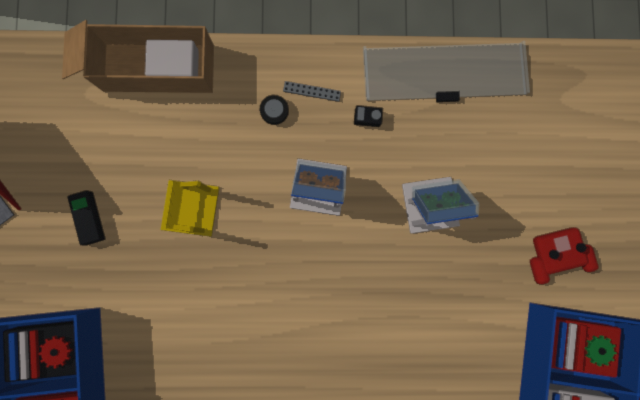

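```bash
cat >> h.py <<'E'
def cloud(d,p):
    """world xyz per pixel"""
    h,w=d.shape; f=h/2/np.tan(np.radians(p['vfov'])/2)
    v,u=np.mgrid[:h,:w]
    c=np.stack([(u-p['cx'])/f*d,-(v-p['cy'])/f*d,-d],-1)
    return c@rot(p['attitude']).T+p['eye']
def project(P,p,h=400):
    f=h/2/np.tan(np.radians(p['vfov'])/2)
    c=(np.atleast_2d(P)-p['eye'])@rot(p['attitude'])
    return np.stack([p['cx']+f*c[:,0]/-c[:,2],p['cy']-f*c[:,1]/-c[:,2]],1)
E
cat > m1.py <<'E'
from h import *
for c in ("top","scene"):
    p=cams.camera_params(c); d=np.load(c+'_d.npy'); im=np.load(c+'_i.npy'); X=cloud(d,p)
    hsv=cv2.cvtColor(im,cv2.COLOR_RGB2HSV)
    print(c,'table z',np.median(X[...,2][(d>0)&(abs(X[...,0]-.45)<.25)&(abs(X[...,1])<.5)]))
    box=lambda x0,x1,y0,y1:(d>0)&(X[...,0]>x0)&(X[...,0]<x1)&(X[...,1]>y0)&(X[...,1]<y1)
    ye=box(.2,.75,.05,.5)&(hsv[...,0]>20)&(hsv[...,0]<35)&(hsv[...,1]>200)
    for nm,m in (('yellow',ye),('orange',box(.3,.7,-.12,.12)&(X[...,2]>.003)),('green',box(.3,.7,-.4,-.13)&(X[...,2]>.003))):
        Q=X[m]; print(nm,len(Q),Q.min(0),Q.max(0))
        b=Q[(Q[:,2]<.012)&(Q[:,2]>.003)]
        if len(b)>20:
            r=cv2.minAreaRect(b[:,:2].astype(np.float32)*1000); print('  plate',r)
        np.save(f'{c}_{nm}.npy',Q)
        if nm!='yellow':
            k=Q[Q[:,2]>.06]; 
            # plane by RANSAC
            rng=np.random.default_rng(0);best=0
            for _ in range(400):
                a=k[rng.choice(len(k),3,False)]; n=np.cross(a[1]-a[0],a[2]-a[0]); n/=np.linalg.norm(n)+1e-12
                i=abs((k-a[0])@n)<.002
                if i.sum()>best: best=i.sum(); bi=i
            cc=k[bi].mean(0); n=np.linalg.svd(k[bi]-cc)[2][2]; n*=np.sign(n[2]); print('  plane',best,len(k),cc,n,'tilt',np.degrees(np.arccos(n[2])),'yaw',np.degrees(np.arctan2(n[1],n[0])))
            e=np.cross([0,0,1],n);e/=np.linalg.norm(e); s=np.cross(n,-e)*-1; s*= -np.sign(s[2])
            A=(k[bi])@np.c_[e,s]; print('   ext',A.min(0),A.max(0), np.percentile(A,[1,99],axis=0))
            print('   e,s,n',e,s,n,'off',cc@n)
E
python3 m1.py
python3 - <<'E'
from h import *
a=np.load('scene_i.npy')[160:310,150:500]; b=np.load('top_i.npy')[140:260,140:500]
save('c.png',np.vstack([cv2.resize(a,None,fx=2.2,fy=2.2,interpolation=3)[:,:770],cv2.resize(b,None,fx=770/360,fy=770/360,interpolation=3)]))
E
```

```text
top table z 0.0005752620140968556
yellow 2522 [0.5098 0.202  0.0023] [0.6257 0.3199 0.1271]
  plate ((567.8390502929688, 260.87060546875), (108.7193374633789, 106.16683959960938), 83.18215942382812)
orange 3469 [ 0.3007 -0.1197  0.003 ] [0.6994 0.1199 0.1536]
  plate ((499.98583984375, 0.0642547607421875), (398.7736511230469, 239.52999877929688), 0.039587441831827164)
  plane 1200 1955 [ 0.626  -0.0171  0.1133] [ 0.8081 -0.123   0.5761] tilt 54.82111376736971 yaw -8.653703859511237
   ext [0.0271 0.2184] [0.1269 0.3224] [[0.0285 0.2192]
 [0.1259 0.3188]]
   e,s,n [ 0.1505  0.9886 -0.    ] [ 0.5696 -0.0867 -0.8174] [ 0.8081 -0.123   0.5761] off 0.5732547199874931
green 4218 [ 0.3    -0.3997  0.003 ] [ 0.6976 -0.13    0.152 ]
  plate ((499.05712890625, -264.7398681640625), (397.6431884765625, 269.6144714355469), 0.1457502245903015)
  plane 1359 2321 [ 0.588  -0.2595  0.1125] [0.8089 0.1219 0.5751] tilt 54.890910238722405 yaw 8.56860117522524
   ext [-0.3955  0.1722] [-0.2942  0.2758] [[-0.3932  0.1737]
 [-0.2952  0.2726]]
   e,s,n [-0.149   0.9888  0.    ] [ 0.5687  0.0857 -0.8181] [0.
[... 492 characters left out ...]
5.29413797388515 yaw -8.499450564958849
   ext [0.0266 0.2145] [0.1271 0.3154] [[0.0284 0.2158]
 [0.1261 0.3138]]
   e,s,n [ 0.1478  0.989  -0.    ] [ 0.5631 -0.0842 -0.8221] [ 0.8131 -0.1215  0.5694] off 0.5749093320148393
green 4641 [ 0.3005 -0.3997  0.003 ] [ 0.6993 -0.1301  0.1521]
  plate ((499.890380859375, -265.14263916015625), (398.6742248535156, 269.28192138671875), 0.12728293240070343)
  plane 1758 2557 [ 0.5891 -0.258   0.1108] [0.8107 0.1242 0.5721] tilt 55.101810847105604 yaw 8.708216663107521
   ext [-0.3947  0.1708] [-0.2939  0.2714] [[-0.3934  0.1721]
 [-0.2952  0.27  ]]
   e,s,n [-0.1514  0.9885  0.    ] [ 0.5655  0.0866 -0.8202] [0.8107 0.1242 0.5721] off 0.5089341923641971
```

View pics/c.png

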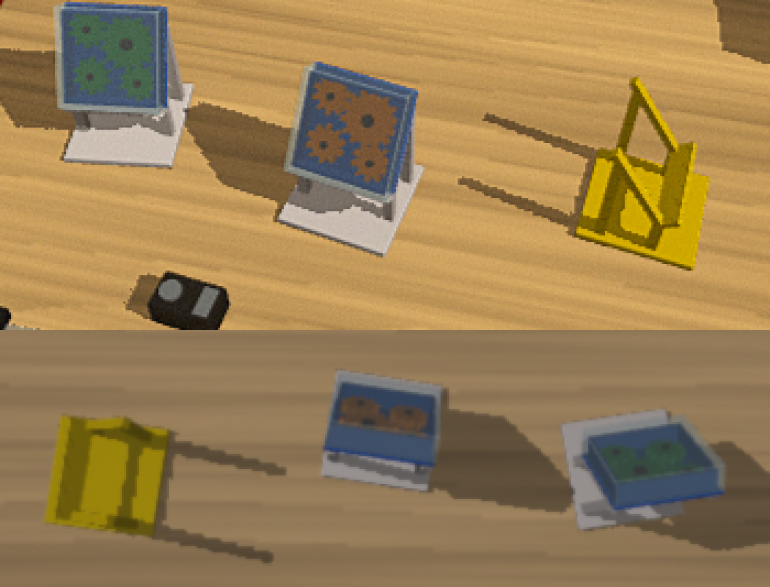

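```bash
cat > m2.py <<'E'
from h import *
for c in ("top","scene"):
    Q=np.load(f'{c}_yellow.npy'); Q=Q[(Q[:,0]>.49)&(Q[:,1]<.335)]
    b=Q[(Q[:,2]<.014)&(Q[:,2]>.002)]
    # dense outer edges: minAreaRect after trimming outliers (neighbors)
    r=cv2.minAreaRect(b[:,:2].astype(np.float32)*1000); print(c,r, len(b))
    for yaw in (83.0,):
        t=np.radians(yaw); a=np.array([np.cos(t),np.sin(t)]); l=np.array([-a[1],a[0]])
        A=Q[:,:2]@a; B=Q[:,:2]@l; Z=Q[:,2]
        hi=Z>.035
        bb=B[hi]; mid=(bb.min()+bb.max())/2; print('  B range high',np.percentile(bb,[0,1,99,100]),'plate',np.percentile(B[~hi],[1,99]),'A',np.percentile(A[~hi],[1,99]))
        q=(A*np.sin(np.radians(55))+Z*np.cos(np.radians(55)))
        for side in (bb<mid,bb>mid):
            k=q[hi][side]; h,e=np.histogram(k,np.arange(k.min(),k.max()+.002,.002)); print('  q top',np.percentile(k,[50,75,90,95,99]), 'zmax',Z[hi][side].max())
            # line yaw: b vs a along arm
            m=Z[hi][side]>.05; f=np.polyfit(A[hi][side][m],bb[side][m],1); print('   dyaw',np.degrees(np.arctan(f[0])), 'Bmid',np.median(bb[side][m]))
        lo=(Z>.02)&(Z<.06); print('   A max lip',np.percentile(A[lo],[95,99,100]))
E
python3 m2.py
```

```text
top ((567.8390502929688, 260.87060546875), (108.7193374633789, 106.16683959960938), 83.18215942382812) 1652
  B range high [-0.5808 -0.5799 -0.4842 -0.4836] plate [-0.5819 -0.4796] A [0.2748 0.381 ]
  q top [0.3105 0.3187 0.324  0.3255 0.3265] zmax 0.12691746491835476
   dyaw 17.86384955325552 Bmid -0.571396181416029
  q top [0.311  0.3188 0.3243 0.3258 0.3269] zmax 0.12709923291199843
   dyaw -18.533093724288225 Bmid -0.49324108133352834
   A max lip [0.3575 0.3592 0.3605]
scene ((568.0743408203125, 262.50836181640625), (109.44001007080078, 111.47589874267578), 82.58158111572266) 1546
  B range high [-0.5829 -0.5818 -0.4838 -0.4813] plate [-0.5867 -0.4785] A [0.276  0.3836]
  q top [0.31   0.3142 0.3234 0.3264 0.3279] zmax 0.12581261632657426
   dyaw 18.899154032493673 Bmid -0.5780394072480884
  q top [0.3108 0.3151 0.3241 0.3268 0.3277] zmax 0.12596191851173033
   dyaw -15.317037833341779 Bmid -0.4921034690642327
   A max lip [0.3592 0.361  0.3616]
```

```bash
cat > m3.py <<'E'
from h import *
for c in ("top","scene"):
    Q=np.load(f'{c}_yellow.npy'); Q=Q[(Q[:,0]>.49)&(Q[:,1]<.335)]
    Q=Q[Q[:,2]>.065]
    # the upper-surface points of the two arms: maximise count in thin slab over yaw,offset, tilt fixed 55
    best=(0,)
    for yaw in np.arange(78,90,.25):
        t=np.radians(yaw);n=np.array([np.cos(t)*np.sin(np.radians(55)),np.sin(t)*np.sin(np.radians(55)),np.cos(np.radians(55))])
        q=Q@n
        for o in np.arange(.29,.36,.0005):
            k=(abs(q-o)<.0015).sum()
            if k>best[0]: best=(k,yaw,o)
    print(c,len(Q),best)
    yaw=83.0;t=np.radians(yaw);q=Q@np.array([np.cos(t)*.81915,np.sin(t)*.81915,.57358]); h,e=np.histogram(q,np.arange(.3,.335,.002)); print(dict(zip(np.round(e,3).tolist(),h.tolist())))
    B=Q[:,:2]@[-np.sin(t),np.cos(t)]; 
    s=q>.322; print(np.percentile(B[s],[1,99]), 'inner', B[s][B[s]<-.5325].max(), B[s][B[s]>-.5325].min())
E
python3 m3.py
```

```text
top 217 (np.int64(131), np.float64(82.5), np.float64(0.3135))
{0.3: 2, 0.302: 11, 0.304: 11, 0.306: 12, 0.308: 49, 0.31: 86, 0.312: 0, 0.314: 0, 0.316: 0, 0.318: 0, 0.32: 0, 0.322: 0, 0.324: 0, 0.326: 0, 0.328: 0, 0.33: 0, 0.332: 0}Traceback (most recent call last):
  File "m3.py", line 16, in <module>
    s=q>.322; print(np.percentile(B[s],[1,99]), 'inner', B[s][B[s]<-.5325].max(), B[s][B[s]>-.5325].min())
                    ~~~~~~~~~~~~~^^^^^^^^^^^^^
    return _quantile_unchecked(
        a, q, axis, out, overwrite_input, method, keepdims, weights)
    return _ureduce(a,
                    func=_quantile_ureduce_func,
    ...<5 lines>...
                    overwrite_input=overwrite_input,
                    method=method)
    r = func(a, **kwargs)
    result = _quantile(arr,
                       quantiles=q,
    ...<2 lines>...
                       out=out,
                       weights=wgt)
    slices_having_nans = np.isnan(arr[-1, ...])
                                  ~~~^^^^^^^^^
IndexError: index -1 is out of bounds for axis 0 with size 0
```

```bash
cat >> h.py <<'E'
from scipy.optimize import least_squares
def axes(yaw,flip=False):
    """case frame on a stand (x down slope, z out of slope) ; flip: lid down"""
    c,s=np.cos(np.radians(yaw)),np.sin(np.radians(yaw)); a,b=np.cos(np.radians(55)),np.sin(np.radians(55))
    x=np.array([c*a,s*a,-b]); z=np.array([c*b,s*b,a])*(-1 if flip else 1)
    return np.stack([x,np.cross(z,x),z],1)
def toolR(Rc): # tool z = case x, tool x = case z
    return np.stack([Rc[:,2],np.cross(Rc[:,0],Rc[:,2]),Rc[:,0]],1)
OC=np.array([.615,-.0147,.100]); OY=-8.6
YC=np.array([.569,.262,.100]); YY=82.9
def pose(): 
    s=status.get_obs(); return np.array(s['tool_pos']),rot(s['tool_rot']),s
def plan(Pt,Rt,N,P=None,R0=None):
    """one row, repeated N times, from the measured pose to the target"""
    if P is None: P,R0,_=pose()
    w=R.from_matrix(R0.T@Rt).as_rotvec(degrees=True)/N
    S=sum(R0@R.from_rotvec(w*i,degrees=True).as_matrix() for i in range(N))
    v=np.linalg.solve(S,Pt-P)
    print('N',N,'row',np.round(v,4).tolist(),np.round(w,2).tolist(),'mm/row',1000*np.linalg.norm(v),'deg/row',np.linalg.norm(w))
    p=P.copy()
    for i in range(N):
        p=p+R0@R.from_rotvec(w*i,degrees=True).as_matrix()@v
        if i%(max(1,N//4))==0 or i==N-1: print('   ',i,p,'tip',p+.182*(R0@R.from_rotvec(w*(i+1),degrees=True).as_matrix())[:,2])
E
python3 - <<'E'
from h import *
Rt=toolR(axes(OY)); T=OC-.179*Rt[:,2]; print(T,Rt)
plan(T-.12*Rt[:,2],Rt,24)
E
```

```text
[0.5135 0.0007 0.2466] [[ 0.8099 -0.1495  0.5671]
 [-0.1225 -0.9888 -0.0858]
 [ 0.5736  0.     -0.8192]]
N 24 row [-0.0071, 0.0282, 0.0027] [-1.01, 1.21, 3.22] mm/row 29.19904577124148 deg/row 3.583986509499487
    0 [0.2331 0.5998 0.402 ] tip [0.2375 0.6023 0.2201]
    6 [0.359  0.4796 0.3912] tip [0.3916 0.4915 0.2125]
    12 [0.4393 0.325  0.383 ] tip [0.5008 0.336  0.2121]
    18 [0.4657 0.1532 0.3683] tip [0.5527 0.1533 0.2085]
    23 [0.4454 0.0109 0.3449] tip [ 0.5486 -0.0047  0.1958]
```

>>> jog_arm:
  rows:
    - [0,-0.0071,0.0282,0.0027,-1.01,1.21,3.22]
    - [0,-0.0071,0.0282,0.0027,-1.01,1.21,3.22]
    - [0,-0.0071,0.0282,0.0027,-1.01,1.21,3.22]
    - [0,-0.0071,0.0282,0.0027,-1.01,1.21,3.22]
    - [0,-0.0071,0.0282,0.0027,-1.01,1.21,3.22]
    - [0,-0.0071,0.0282,0.0027,-1.01,1.21,3.22]
    - [0,-0.0071,0.0282,0.0027,-1.01,1.21,3.22]
    - [0,-0.0071,0.0282,0.0027,-1.01,1.21,3.22]
    - [0,-0.0071,0.0282,0.0027,-1.01,1.21,3.22]
    - [0,-0.0071,0.0282,0.0027,-1.01,1.21,3.22]
    - [0,-0.0071,0.0282,0.0027,-1.01,1.21,3.22]
    - [0,-0.0071,0.0282,0.0027,-1.01,1.21,3.22]

```text
time_s: 2.2
tool_pos: [0.43, 0.3507, 0.385]
tool_rot: [173.3, -17.5, 33.1]
force: [0.2, -0.5, 0.0]
grip_width: 0.0871
```

>>> jog_arm:
  rows:
    - [0,-0.0071,0.0282,0.0027,-1.01,1.21,3.22]
    - [0,-0.0071,0.0282,0.0027,-1.01,1.21,3.22]
    - [0,-0.0071,0.0282,0.0027,-1.01,1.21,3.22]
    - [0,-0.0071,0.0282,0.0027,-1.01,1.21,3.22]
    - [0,-0.0071,0.0282,0.0027,-1.01,1.21,3.22]
    - [0,-0.0071,0.0282,0.0027,-1.01,1.21,3.22]
    - [0,-0.0071,0.0282,0.0027,-1.01,1.21,3.22]
    - [0,-0.0071,0.0282,0.0027,-1.01,1.21,3.22]
    - [0,-0.0071,0.0282,0.0027,-1.01,1.21,3.22]
    - [0,-0.0071,0.0282,0.0027,-1.01,1.21,3.22]
    - [0,-0.0071,0.0282,0.0027,-1.01,1.21,3.22]
    - [0,-0.0071,0.0282,0.0027,-1.01,1.21,3.22]
    - [0,0,0,0,0,0,0]

```text
schema error: expected 1 to 12 rows
```

>>> jog_arm:
  rows:
    - [0,-0.0071,0.0282,0.0027,-1.01,1.21,3.22]
    - [0,-0.0071,0.0282,0.0027,-1.01,1.21,3.22]
    - [0,-0.0071,0.0282,0.0027,-1.01,1.21,3.22]
    - [0,-0.0071,0.0282,0.0027,-1.01,1.21,3.22]
    - [0,-0.0071,0.0282,0.0027,-1.01,1.21,3.22]
    - [0,-0.0071,0.0282,0.0027,-1.01,1.21,3.22]
    - [0,-0.0071,0.0282,0.0027,-1.01,1.21,3.22]
    - [0,-0.0071,0.0282,0.0027,-1.01,1.21,3.22]
    - [0,-0.0071,0.0282,0.0027,-1.01,1.21,3.22]
    - [0,-0.0071,0.0282,0.0027,-1.01,1.21,3.22]
    - [0,-0.0071,0.0282,0.0027,-1.01,1.21,3.22]
    - [0,-0.0071,0.0282,0.0027,-1.01,1.21,3.22]

```text
time_s: 3.2
tool_pos: [0.4467, 0.0202, 0.3468]
tool_rot: [179.7, -34.3, -7.3]
force: [-0.6, 0.2, 0.3]
grip_width: 0.0869
```

>>> jog_arm:
  rows:
    - [0,0,0,0,0,0,0]
    - [0,0,0,0,0,0,0]
    - [0,0,0,0,0,0,0]

```text
time_s: 3.45
tool_pos: [0.4479, 0.0232, 0.3487]
tool_rot: [179.7, -34.4, -7.0]
force: [-0.6, 1.2, 0.1]
grip_width: 0.0873
```

```bash
python3 - <<'E'
from h import *
P,R0,s=pose(); print(P,s['tool_rot'],np.round(s['qpos'],1))
Rt=toolR(axes(OY)); T=OC-.179*Rt[:,2]
print('err to pre, tool axes mm',1000*R0.T@(T-.12*Rt[:,2]-P),R.from_matrix(R0.T@Rt).as_rotvec(degrees=True))
p=cams.camera_params('wrist'); im,d=cams.read_camera('wrist'); save('w1.png',im)
np.savez('w1.npz',im=im,d=d); X=cloud(d,p)
Rc=axes(OY); L=(X-OC)@Rc   # case coords
m=(d>0)&(abs(L)<[.07,.07,.03]).all(-1)
for nm,lo,hi in (('x',0,0),):
    k=L[m]; 
    print(len(k),np.percentile(k,[1,5,25,50,75,95,99],axis=0))
k=L[(d>0)&(abs(L[...,2]-.016)<.006)&(abs(L[...,0])<.045)&(abs(L[...,1])<.045)]; print('lid pts',len(k),np.median(k,0) if len(k) else '')
k=L[(d>0)&(abs(L[...,0]+.05)<.006)&(abs(L[...,1])<.06)&(abs(L[...,2])<.022)]; print('top edge pts',len(k),np.percentile(k,[1,50,99],axis=0) if len(k) else '')
if len(k): print('edge slope', np.degrees(np.polyfit(k[:,1],k[:,0],1)[0]))
E
```

```text
[0.4479 0.0232 0.3487] [179.6717 -34.4358  -6.952 ] [-24.6 -17.2  12.1 129.   24.4  37.2 -34.7]
err to pre, tool axes mm [-2.9626 12.4737  2.6011] [-0.6103  0.5603  1.3562]
6426 [[-0.0514 -0.0384 -0.0288]
 [-0.051  -0.026  -0.0234]
 [-0.0503 -0.0048 -0.0111]
 [-0.0497  0.0202 -0.002 ]
 [-0.0487  0.043   0.0071]
 [ 0.029   0.051   0.0144]
 [ 0.0556  0.0511  0.0159]]
lid pts 0 
top edge pts 5017 [[-0.0515 -0.0256 -0.0153]
 [-0.05    0.0148  0.0003]
 [-0.048   0.0508  0.016 ]]
edge slope 0.0868033163842223
```

View pics/w1.png

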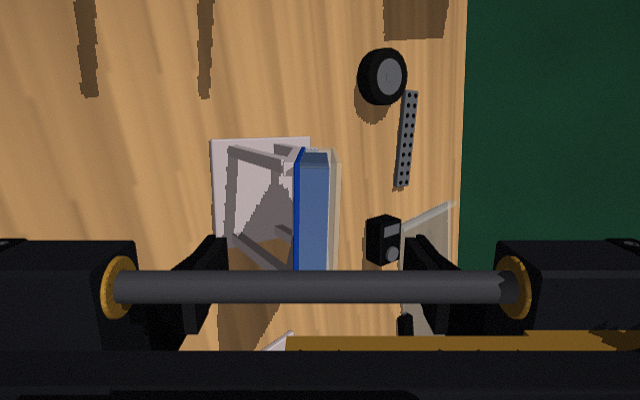

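```bash
python3 - <<'E'
from h import *
Rt=toolR(axes(OY)); T=OC-.179*Rt[:,2]
plan(T-.065*Rt[:,2],Rt,5)
E
```

```text
N 5 row [-0.0005, 0.0028, 0.0115] [-0.14, 0.11, 0.29] mm/row 11.88245698810918 deg/row 0.34122832796791397
    0 [0.4537 0.0207 0.3389] tip [0.556  0.0069 0.189 ]
    1 [0.4594 0.0171 0.3292] tip [0.562  0.0029 0.1795]
    2 [0.4652 0.0135 0.3194] tip [ 0.5679 -0.0012  0.1699]
    3 [0.4709 0.0099 0.3096] tip [ 0.5739 -0.0053  0.1603]
    4 [0.4766 0.0062 0.2999] tip [ 0.5798 -0.0094  0.1508]
```

>>> jog_arm:
  rows:
    - [0,-0.0005,0.0028,0.0115,-0.14,0.11,0.29]
    - [0,-0.0005,0.0028,0.0115,-0.14,0.11,0.29]
    - [0,-0.0005,0.0028,0.0115,-0.14,0.11,0.29]
    - [0,-0.0005,0.0028,0.0115,-0.14,0.11,0.29]
    - [0,-0.0005,0.0028,0.0115,-0.14,0.11,0.29]
    - [0,0,0,0,0,0,0]
    - [0,0,0,0,0,0,0]

```text
time_s: 4.08
tool_pos: [0.4762, 0.0068, 0.2992]
tool_rot: [179.9, -34.9, -8.5]
force: [0.4, -0.5, 0.0]
grip_width: 0.0873
```

```bash
python3 - <<'E'
from h import *
P,R0,s=pose(); print(P,s['tool_rot'],np.round(s['qpos'],1))
Rt=toolR(axes(OY)); T=OC-.179*Rt[:,2]
print('err now',1000*R0.T@(T-.065*Rt[:,2]-P))
plan(T,Rt,6)
E
```

```text
[0.4762 0.0068 0.2992] [179.8904 -34.8756  -8.4507] [-23.2  -9.8  14.6 129.7  25.9  28.4 -36.1]
err now [ 0.8003  0.4802 -0.2751]
N 6 row [0.0001, 0.0001, 0.0108] [0.0, 0.02, 0.02] mm/row 10.788869400177918 deg/row 0.029360337186273237
    0 [0.4824 0.0058 0.2904] tip [ 0.5853 -0.0099  0.1411]
    1 [0.4886 0.0047 0.2817] tip [ 0.5916 -0.0109  0.1324]
    2 [0.4948 0.0037 0.2729] tip [ 0.5979 -0.0119  0.1237]
    3 [0.501  0.0027 0.2641] tip [ 0.6041 -0.0129  0.115 ]
    4 [0.5073 0.0017 0.2554] tip [ 0.6104 -0.0139  0.1063]
    5 [0.5135 0.0007 0.2466] tip [ 0.6167 -0.015   0.0975]
```

>>> jog_arm:
  rows:
    - [0,0.0001,0.0001,0.0108,0,0.02,0.02]
    - [0,0.0001,0.0001,0.0108,0,0.02,0.02]
    - [0,0.0001,0.0001,0.0108,0,0.02,0.02]
    - [0,0.0001,0.0001,0.0108,0,0.02,0.02]
    - [0,0.0001,0.0001,0.0108,0,0.02,0.02]
    - [0,0.0001,0.0001,0.0108,0,0.02,0.02]
    - [0,0,0,0,0,0,0]
    - [0,0,0,0,0,0,0]

```text
time_s: 4.75
tool_pos: [0.5133, -0.0006, 0.247]
tool_rot: [-180.0, -35.1, -8.7]
force: [-0.2, 0.3, 0.1]
grip_width: 0.0872
```

```bash
python3 - <<'E'
from h import *
P,R0,s=pose(); print(P,s['tool_rot'],np.round(s['qpos'],1),s['force'])
Rt=toolR(axes(OY)); T=OC-.179*Rt[:,2]
print('err now',1000*R0.T@(T-P))
p=cams.camera_params('wrist'); im,d=cams.read_camera('wrist'); X=cloud(d,p)
L=(X-P)@R0 # tool coords
m=(d>0)&(abs(L[...,0])<.03)&(L[...,2]>.11)&(L[...,2]<.15); k=L[m]; print(len(k),np.percentile(k,[1,2,50,98,99],axis=0))
E
```

```text
[ 0.5133 -0.0006  0.247 ] [-179.9993  -35.0539   -8.7389] [-22.2  -0.1  16.4 128.3  25.9  19.4 -36.6] [-0.1514  0.2919  0.0951]
err now [-0.2211 -1.2655  0.3494]
14187 [[-0.0235 -0.0524  0.128 ]
 [-0.022  -0.0523  0.1281]
 [-0.0012 -0.0341  0.1294]
 [ 0.015   0.0066  0.1462]
 [ 0.0154  0.0085  0.1485]]
```

>>> jog_arm:
  rows:
    - [1,0,0,0,0,0,0]
    - [1,0,0,0,0,0,0]
    - [1,0,0,0,0,0,0]
    - [1,0,0,0,0,0,0]
    - [1,0,0,0,0,0,0]
    - [1,0,0,0,0,0,0]
    - [1,0,0,0,0,0,0]
    - [1,0,0,0,0,0,0]
  grip_force: 35

```text
time_s: 5.47
tool_pos: [0.5131, -0.002, 0.2466]
tool_rot: [-180.0, -35.0, -8.9]
force: [0.1, 0.4, -0.4]
grip_width: 0.0418
```

>>> jog_arm:
  rows:
    - [1,0,0,0,0,0,0]
    - [1,0,0,0,0,0,0]
    - [1,0,0,0,0,0,0]
    - [1,0,0,0,0,0,0]
    - [1,0,0,0,0,0,0]
    - [1,0,0,0,0,0,0]

```text
time_s: 5.97
tool_pos: [0.5135, -0.002, 0.247]
tool_rot: [-180.0, -35.1, -8.9]
force: [3.6, -1.8, -0.4]
grip_width: 0.0315
```

```bash
python3 - <<'E'
from h import *
P,R0,s=pose(); print(P,s['tool_rot'],np.round(s['qpos'],1),s['force'],s['grip_width'],s['time_s'])
# case in tool frame assumed by stand geometry
Rt=toolR(axes(OY)); print('case centre in tool',R0.T@(OC-P), R.from_matrix(R0.T@Rt).as_rotvec(degrees=True))
E
```

```text
[ 0.5135 -0.002   0.247 ] [-179.978   -35.1116   -8.8723] [-22.1  -0.   16.4 128.3  25.9  19.3 -36.6] [ 3.5846 -1.8209 -0.4372] 0.03147167787336712 5.9667
case centre in tool [-0.0009 -0.003   0.179 ] [ 0.1344 -0.1117 -0.2229]
```

>>> jog_arm:
  rows:
    - [1,0.003,0,-0.0043,0,0,0]
    - [1,0.0058,0,-0.0082,0,0,0]
    - [1,0.0086,0,-0.0123,0,0,0]
    - [1,0.0086,0,-0.0123,0,0,0]
    - [1,0.0086,0,-0.0123,0,0,0]
    - [1,0.0086,0,-0.0123,0,0,0]
    - [1,0.0086,0,-0.0123,0,0,0]
    - [1,0.0086,0,-0.0123,0,0,0]
    - [1,0.0086,0,-0.0123,0,0,0]
    - [1,0,0,0,0,0,0]

```text
time_s: 6.8
tool_pos: [0.5134, -0.0017, 0.3704]
tool_rot: [-179.8, -35.3, -9.0]
force: [1.0, 0.3, -0.8]
grip_width: 0.0319
```

```bash
cat > p2.py <<'E'
from h import *
import sys
P,R0,s=pose(); print(P,s['tool_rot'],np.round(s['qpos'],1),s['force'],s['grip_width'],s['time_s'])
CT=np.array([-.0009,-.003,.179]) # case centre in tool
Rt=toolR(axes(YY,True)); T=YC-Rt@CT; print('place',T)
up=float(sys.argv[1]); N=int(sys.argv[2])
print('err',1000*R0.T@(T+[0,0,up]-P),R.from_matrix(R0.T@Rt).as_rotvec(degrees=True))
plan(T+[0,0,up],Rt,N)
E
python3 p2.py .12 24; python3 - <<'E'
from h import *
im,d=cams.read_camera('scene'); save('s2.png',im[100:300,150:500])
E
```

```text
[ 0.5134 -0.0017  0.3704] [-179.8013  -35.304    -8.972 ] [-23.4  -9.8  16.1 120.9  19.9  35.7 -28.4] [ 0.9621  0.3161 -0.7973] 0.03193629404764996 6.8
place [0.5532 0.1598 0.2461]
err [   9.0727 -165.6561   12.2125] [ -0.3824 -55.0737  92.9466]
N 24 row [-0.0049, -0.0058, 0.0011] [-0.02, -2.29, 3.87] mm/row 7.720347557705739 deg/row 4.501605027265538
    0 [0.511  0.0046 0.3666] tip [ 0.6091 -0.0101  0.214 ]
    6 [0.5022 0.0473 0.3519] tip [0.5649 0.0496 0.181 ]
    12 [0.5067 0.093  0.3496] tip [0.5395 0.1265 0.1738]
    18 [0.5262 0.1341 0.3568] tip [0.5416 0.206  0.1903]
    23 [0.5532 0.1598 0.3661] tip [0.5661 0.2633 0.217 ]
```

View pics/s2.png

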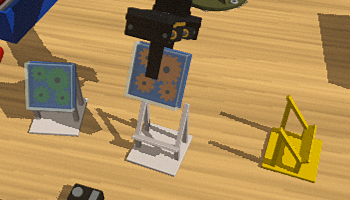

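```bash
python3 p2.py .17 24|tail -6
```

```text
N 24 row [-0.0048, -0.0066, -0.0011] [-0.01, -2.29, 3.87] mm/row 8.27304468951492 deg/row 4.499349451987316
    0 [0.5095 0.0055 0.3666] tip [ 0.6072 -0.0092  0.2138]
    6 [0.4967 0.053  0.3645] tip [0.559  0.0553 0.1935]
    12 [0.501  0.1006 0.3761] tip [0.5336 0.1341 0.2002]
    18 [0.5231 0.1394 0.3968] tip [0.5384 0.2114 0.2303]
    23 [0.5532 0.1598 0.4161] tip [0.5661 0.2633 0.267 ]
```

>>> jog_arm:
  rows:
    - [1,-0.0048,-0.0066,-0.0011,-0.01,-2.29,3.87]
    - [1,-0.0048,-0.0066,-0.0011,-0.01,-2.29,3.87]
    - [1,-0.0048,-0.0066,-0.0011,-0.01,-2.29,3.87]
    - [1,-0.0048,-0.0066,-0.0011,-0.01,-2.29,3.87]
    - [1,-0.0048,-0.0066,-0.0011,-0.01,-2.29,3.87]
    - [1,-0.0048,-0.0066,-0.0011,-0.01,-2.29,3.87]
    - [1,-0.0048,-0.0066,-0.0011,-0.01,-2.29,3.87]
    - [1,-0.0048,-0.0066,-0.0011,-0.01,-2.29,3.87]
    - [1,-0.0048,-0.0066,-0.0011,-0.01,-2.29,3.87]
    - [1,-0.0048,-0.0066,-0.0011,-0.01,-2.29,3.87]
    - [1,-0.0048,-0.0066,-0.0011,-0.01,-2.29,3.87]
    - [1,-0.0048,-0.0066,-0.0011,-0.01,-2.29,3.87]

```text
time_s: 7.85
tool_pos: [0.4985, 0.093, 0.3702]
tool_rot: [-165.7, 0.2, -53.1]
force: [0.3, -0.2, -1.9]
grip_width: 0.0317
```

```bash
python3 p2.py .17 12
```

```text
[0.4985 0.093  0.3702] [-165.6865    0.1587  -53.1423] [-25.3  -3.   13.7 111.7  -6.4  58.4 -62. ] [ 0.2704 -0.1642 -1.8747] 0.03165789633548479 7.85
place [0.5532 0.1598 0.2461]
err [-20.7059 -92.5983 -23.6764] [  0.2291 -27.4686  46.2056]
N 12 row [-0.0049, -0.0067, -0.0014] [0.02, -2.29, 3.85] mm/row 8.431498477348251 deg/row 4.479533848442368
    0 [0.5005 0.1006 0.3732] tip [0.532  0.134  0.1971]
    3 [0.5095 0.1218 0.3836] tip [0.5308 0.1741 0.2106]
    6 [0.5228 0.1396 0.3955] tip [0.5376 0.2116 0.229 ]
    9 [0.54   0.1533 0.4079] tip [0.5522 0.2446 0.251 ]
    11 [0.5532 0.1598 0.4161] tip [0.5661 0.2633 0.267 ]
```

>>> jog_arm:
  rows:
    - [1,-0.0049,-0.0067,-0.0014,0.02,-2.29,3.85]
    - [1,-0.0049,-0.0067,-0.0014,0.02,-2.29,3.85]
    - [1,-0.0049,-0.0067,-0.0014,0.02,-2.29,3.85]
    - [1,-0.0049,-0.0067,-0.0014,0.02,-2.29,3.85]
    - [1,-0.0049,-0.0067,-0.0014,0.02,-2.29,3.85]
    - [1,-0.0049,-0.0067,-0.0014,0.02,-2.29,3.85]
    - [1,-0.0049,-0.0067,-0.0014,0.02,-2.29,3.85]
    - [1,-0.0049,-0.0067,-0.0014,0.02,-2.29,3.85]
    - [1,-0.0049,-0.0067,-0.0014,0.02,-2.29,3.85]
    - [1,-0.0049,-0.0067,-0.0014,0.02,-2.29,3.85]
    - [1,-0.0049,-0.0067,-0.0014,0.02,-2.29,3.85]
    - [1,-0.0049,-0.0067,-0.0014,0.02,-2.29,3.85]

```text
time_s: 8.85
tool_pos: [0.5535, 0.1592, 0.4166]
tool_rot: [-180.0, 35.0, -97.1]
force: [0.5, -0.3, -2.1]
grip_width: 0.0317
```

```bash
python3 p2.py .17 4; python3 - <<'E'
from h import *
P,R0,s=pose()
ims=[]
for c in ('wrist','scene'):
    P,R0,s=pose(); p=cams.camera_params(c); im,d=cams.read_camera(c); np.savez(c+'3.npz',im=im,d=d,P=P,R0=R0,eye=p['eye'],att=p['attitude'])
    ims.append(im)
save('s3.png',np.hstack([ims[0][:,:380],ims[1][50:450,260:620]])[:, :760])
E
```

```text
[0.5535 0.1592 0.4166] [-179.9621   34.98    -97.074 ] [-23.4   5.9  16.1 100.8 -38.4  68.5 -91.7] [ 0.452  -0.3321 -2.0837] 0.03169366721681535 8.85
place [0.5532 0.1598 0.2461]
err [-0.1874  0.2833  0.7094] [-0.023  -0.02    0.0213]
N 4 row [-0.0, 0.0001, 0.0002] [-0.01, -0.01, 0.01] mm/row 0.19662836354044114 deg/row 0.00929431337693979
    0 [0.5534 0.1593 0.4165] tip [0.5664 0.2629 0.2674]
    1 [0.5533 0.1595 0.4163] tip [0.5663 0.263  0.2672]
    2 [0.5533 0.1596 0.4162] tip [0.5662 0.2632 0.2671]
    3 [0.5532 0.1598 0.4161] tip [0.5661 0.2633 0.267 ]Traceback (most recent call last):
  File "<stdin>", line 7, in <module>
    return _nx.concatenate(arrs, 1, dtype=dtype, casting=casting)
           ~~~~~~~~~~~~~~~^^^^^^^^^^^^^^^^^^^^^^^^^^^^^^^^^^^^^^^
ValueError: all the input array dimensions except for the concatenation axis must match exactly, but along dimension 0, the array at index 0 has size 400 and the array at index 1 has size 350
```

```bash
python3 - <<'E'
from h import *
w=np.load('wrist3.npz'); s=np.load('scene3.npz')
save('s3.png',np.hstack([w['im'][:350,:],s['im'][:350,320:480]]))
import cell
for nm,z,c in (('wrist',w,'wrist'),('scene',s,'scene')):
    p=dict(cams.camera_params(c)); p['eye']=z['eye'];p['attitude']=z['att']
    X=cloud(z['d'],p); L=(X-z['P'])@z['R0']-[-.0009,-.003,.179]  # case-in-hand coords: tool axes: x=case z, z=case x
    m=(z['d']>0)&(abs(L)<[.022,.06,.06]).all(-1); k=L[m]; print(nm,'hand',len(k),'\n',np.percentile(k,[1,5,50,95,99],axis=0))
    e=L[(z['d']>0)&(abs(L[...,2]+.05)<.006)&(abs(L[...,1])<.06)&(abs(L[...,0])<.022)]
    if len(e)>50: print(' edge',len(e),np.percentile(e,[1,50,99],axis=0),'slope',np.degrees(np.polyfit(e[:,1],e[:,2],1)[0]))
    f=L[(z['d']>0)&(abs(L[...,0]+.016)<.006)&(abs(L[...,1])<.045)&(abs(L[...,2])<.045)]
    if len(f)>50: print(' base face',len(f),np.median(f,0))
    f=L[(z['d']>0)&(abs(L[...,1])>.044)&(abs(L[...,1])<.058)&(abs(L[...,0])<.02)&(abs(L[...,2])<.045)]
    if len(f)>50: print(' side face',len(f),np.median(f,0))
    hsv=cv2.cvtColor(z['im'],cv2.COLOR_RGB2HSV); ye=(hsv[...,0]>20)&(hsv[...,0]<35)&(hsv[...,1]>190)&(X[...,2]>-.003)&(X[...,2]<.14)&(abs(X[...,0]-.569)<.09)&(abs(X[...,1]-.262)<.09)
    Rs=axes(YY); S=(X-YC)@Rs; q=S[ye]; print(' yellow',len(q))
    a=S[ye&(abs(S[...,2]+.016)<.006)&(abs(S[...,0])<.05)]; 
    if len(a)>10: print('  arms',len(a),np.percentile(a,[2,50,98],axis=0),'B tilt deg',np.degrees(np.polyfit(a[:,1],a[:,2],1)[0]))
    a=S[ye&(S[...,2]>-.011)&(S[...,2]<.006)&(abs(S[...,0]-.055)<.02)]
    if len(a)>10: print('  lip',len(a),np.percentile(a,[2,50,98],axis=0))
E
```

```text
wrist hand 16607 
 [[-0.0209 -0.0495 -0.0561]
 [-0.016  -0.0493 -0.0501]
 [-0.0003 -0.0288 -0.0488]
 [ 0.0156  0.0088 -0.0091]
 [ 0.0205  0.0113  0.0325]]
 edge 14111 [[-0.0208 -0.0491 -0.052 ]
 [-0.0003 -0.0261 -0.049 ]
 [ 0.0204  0.0115 -0.0452]] slope 0.5439037481575635
 base face 171 [-0.0209 -0.0062 -0.0274]
 side face 2033 [-0.0003 -0.0493 -0.0184]
 yellow 11736
  arms 1349 [[-0.0429 -0.048  -0.0215]
 [ 0.0087 -0.0387 -0.0156]
 [ 0.0499  0.0478 -0.0114]] B tilt deg 0.034675743351510906
  lip 1243 [[ 0.049  -0.0471 -0.0108]
 [ 0.0506 -0.0021 -0.0044]
 [ 0.0546  0.0467  0.0009]]
scene hand 2330 
 [[-0.0206 -0.0509 -0.0508]
 [-0.0164 -0.0502 -0.0495]
 [-0.0091 -0.0388 -0.0119]
 [ 0.0145  0.0296  0.0442]
 [ 0.0209  0.0468  0.0489]]
 edge 580 [[-0.0179 -0.0504 -0.0533]
 [ 0.0021 -0.0193 -0.0488]
 [ 0.0212  0.0461 -0.0443]] slope -0.7266226913926362
 base face 708 [-0.0158 -0.0134  0.0048]
 side face 966 [-0.0021 -0.049  -0.0011]
 yellow 2743
  arms 459 [[-0.0424 -0.0486 -0.0217]
 [ 0.0094 -0.0167 -0.0165]
 [ 0.0498  0.0493 -0.0115]] B tilt deg 0.12923393564719815
  lip 250 [[ 0.0481 -0.0478 -0.0108]
 [ 0.0505 -0.0032 -0.0041]
 [ 0.0552  0.0478  0.001 ]]
```

View pics/s3.png

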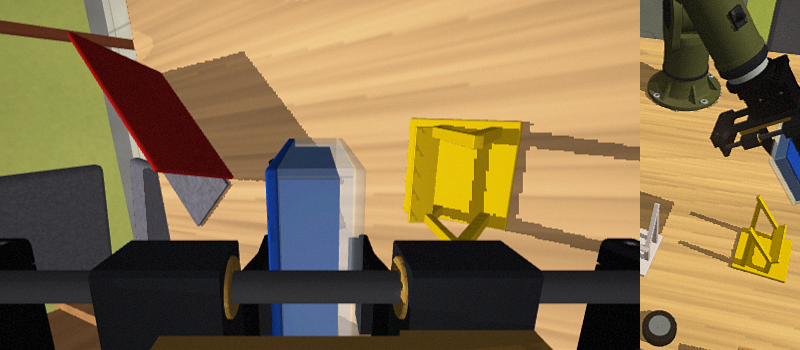

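>>> jog_arm:
  rows:
    - [1,0.0076,0,0.0109,0,0,0]
    - [1,0.0076,0,0.0109,0,0,0]
    - [1,0.0076,0,0.0109,0,0,0]
    - [1,0.0076,0,0.0109,0,0,0]
    - [1,0.0076,0,0.0109,0,0,0]
    - [1,0.0076,0,0.0109,0,0,0]
    - [1,0.0076,0,0.0109,0,0,0]
    - [1,0.0076,0,0.0109,0,0,0]
    - [1,0.0076,0,0.0109,0,0,0]
    - [1,0.0076,0,0.0109,0,0,0]
    - [1,0.0076,0,0.0109,0,0,0]

```text
time_s: 9.87
tool_pos: [0.5545, 0.1591, 0.2709]
tool_rot: [-179.6, 35.0, -96.7]
force: [0.0, 0.3, -2.5]
grip_width: 0.032
```

>>> jog_arm:
  rows:
    - [1,0.0038,0,0.0055,0,0,0]
    - [1,0,0,0,0,0,0]
    - [1,0,0,0,0,0,0]

```text
time_s: 10.12
tool_pos: [0.5545, 0.1592, 0.2652]
tool_rot: [-179.7, 35.0, -96.8]
force: [0.4, -0.2, -2.5]
grip_width: 0.0316
```

```bash
sed -i 's/-.0009,-.003,.179/-.0009,-.0025,.180/' p2.py; python3 p2.py 0 4; python3 - <<'E'
from h import *
P,R0,_=pose(); p=cams.camera_params('wrist'); im,d=cams.read_camera('wrist'); X=cloud(d,p)
S=(X-YC)@axes(YY)
m=(d>0)&(abs(S[...,1])<.07)&(abs(S[...,0])<.07)&(abs(S[...,2])<.06)
L=(X-P)@R0
hsv=cv2.cvtColor(im,cv2.COLOR_RGB2HSV); ye=(hsv[...,0]>20)&(hsv[...,0]<35)&(hsv[...,1]>190)
for nm,k in (('arms',ye&m&(abs(S[...,2]+.016)<.004)),('lip',ye&m&(S[...,2]>-.011)&(S[...,0]>.04)),('edge',m&~ye&(abs(L[...,2]-.13)<.008)&(abs(L[...,0])<.022))):
    if k.sum()>10: print(nm,k.sum(),np.percentile(S[k],[2,50,98],axis=0))
save('w4.png',im)
E
```

```text
[0.5545 0.1592 0.2652] [-179.674    34.9786  -96.7837] [-21.7  14.5  14.9 109.8 -46.8  56.3 -77.3] [ 0.4014 -0.2211 -2.5394] 0.031581110807851365 10.1167
place [0.5537 0.1591 0.2469]
err [10.588   0.8931 14.8586] [-0.1446 -0.0207  0.2592]
N 4 row [0.0026, 0.0002, 0.0037] [-0.04, -0.01, 0.06] mm/row 4.566748182906158 deg/row 0.07438369482475085
    0 [0.5543 0.1592 0.2606] tip [0.5675 0.2627 0.1115]
    1 [0.5541 0.1592 0.2561] tip [0.5672 0.2627 0.107 ]
    2 [0.5539 0.1591 0.2515] tip [0.5669 0.2627 0.1024]
    3 [0.5537 0.1591 0.2469] tip [0.5666 0.2627 0.0978]
arms 1247 [[-0.0431 -0.048  -0.0198]
 [-0.0226 -0.0441 -0.0156]
 [ 0.0511 -0.0094 -0.0132]]
lip 29 [[ 0.0491 -0.0481 -0.011 ]
 [ 0.0503 -0.0472 -0.0097]
 [ 0.0548 -0.0448 -0.0076]]
edge 14125 [[-0.0663 -0.0507 -0.0083]
 [-0.0649 -0.028   0.0109]
 [-0.0611  0.0091  0.0296]]
```

View pics/w4.png

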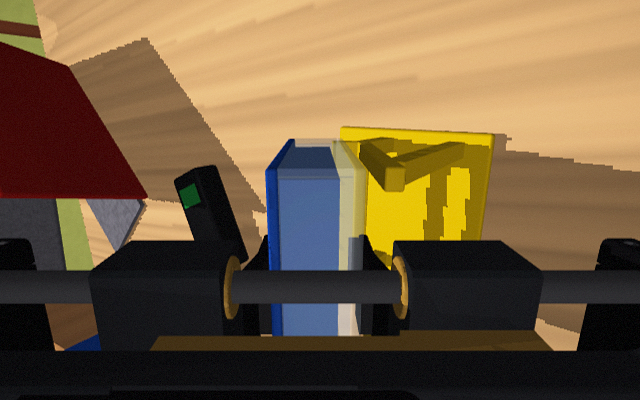

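>>> jog_arm:
  rows:
    - [1,0.0024,0.0002,0.003,-0.03,0,0.06]
    - [1,0.0024,0.0002,0.003,-0.03,0,0.06]
    - [1,0.0024,0.0002,0.003,-0.03,0,0.06]
    - [1,0.0022,0.0002,0.0025,-0.03,0,0.06]
    - [1,0,0,0,0,0,0]
    - [1,0,0,0,0,0,0]

```text
time_s: 10.67
tool_pos: [0.5535, 0.1582, 0.2505]
tool_rot: [-179.9, 35.0, -97.1]
force: [0.1, 0.5, -1.6]
grip_width: 0.0319
```

```bash
python3 p2.py 0 2; python3 -c "
from h import *
P,R0,s=pose(); print('F tool',R0.T@s['force'],'tau',s['wrist_torque'])"
```

```text
[0.5535 0.1582 0.2505] [-179.9474   34.9753  -97.0529] [-21.4  15.5  14.8 110.5 -47.8  55.4 -75.9] [ 0.0556  0.4715 -1.6292] 0.03185294457111225 10.6667
place [0.5537 0.1591 0.2469]
err [ 1.2585 -0.0903  3.457 ] [-0.0255 -0.0247  0.0386]
N 2 row [0.0006, -0.0, 0.0017] [-0.01, -0.01, 0.02] mm/row 1.8400196863007532 deg/row 0.026244681033775127
    0 [0.5536 0.1587 0.2487] tip [0.5665 0.2622 0.0996]
    1 [0.5537 0.1591 0.2469] tip [0.5666 0.2627 0.0978]
F tool [0.5448 0.0042 1.6071] tau [-0.9532  0.3066  0.018 ]
```

Slide down toward the lip, then press gently into the slope.

>>> jog_arm:
  rows:
    - [1,0.0004,0,0.0012,0,0,0]
    - [1,0.0004,0,0.0012,0,0,0]
    - [1,0.0004,0,0.001,0,0,0]
    - [1,0,0,0,0,0,0]
    - [1,0,0,0,0,0,0]

```text
time_s: 11.08
tool_pos: [0.5539, 0.1598, 0.2477]
tool_rot: [-179.9, 35.0, -97.0]
force: [1.3, 3.0, 0.5]
grip_width: 0.0318
```

```bash
python3 p2.py 0 2 | head -3; python3 -c "
from h import *
P,R0,s=pose(); print('F tool',R0.T@s['force'],'tau',R0.T@s['wrist_torque'])"
```

```text
[0.5539 0.1598 0.2477] [-179.885    35.047   -97.0089] [-21.4  15.8  14.6 110.6 -48.2  55.1 -75.6] [1.3158 3.0231 0.5459] 0.03176054687217861 11.0833
place [0.5537 0.1591 0.2469]
err [0.9692 0.1226 0.2448] [-0.0627  0.0471  0.0746]
F tool [-2.9014 -0.9344  1.3701] tau [-0.0683  0.2219  0.2352]
```

>>> jog_arm:
  rows:
    - [1,0,0,0.0007,0,0,0]
    - [1,0,0,0.0007,0,0,0]
    - [1,0,0,0,0,0,0]
    - [1,0,0,0,0,0,0]

```text
time_s: 11.42
tool_pos: [0.554, 0.16, 0.2471]
tool_rot: [-179.9, 35.1, -97.0]
force: [-0.8, 1.0, 5.3]
grip_width: 0.0315
```

```bash
python3 p2.py 0 2 | head -3; python3 -c "
from h import *
P,R0,s=pose(); print('F tool',R0.T@s['force'],'tau',R0.T@s['wrist_torque'])"
```

```text
[0.554  0.16   0.2471] [-179.8914   35.0662  -97.0136] [-21.4  15.8  14.6 110.6 -48.2  55.  -75.6] [-0.8131  1.0172  5.3088] 0.03145341478005476 11.4167
place [0.5537 0.1591 0.2469]
err [ 0.8644  0.1907 -0.3626] [-0.059   0.0663  0.0707]
F tool [-3.7951  0.924  -3.824 ] tau [-0.6065  0.1794  0.3946]
```

>>> jog_arm:
  rows:
    - [0.5,0,0,0,0,0,0]
    - [0.5,0,0,0,0,0,0]
    - [0.5,0,0,0,0,0,0]
    - [0.5,0,0,0,0,0,0]
    - [0,0,0,0,0,0,0]
    - [0,0,0,0,0,0,0]
    - [0,0,0,0,0,0,0]
    - [0,0,0,0,0,0,0]
    - [0,0,0,0,0,0,0]
    - [0,0,0,0,0,0,0]
    - [0,0,0,0,0,0,0]
    - [0,0,0,0,0,0,0]

```text
time_s: 12.42
tool_pos: [0.5538, 0.1599, 0.2461]
tool_rot: [-179.9, 35.0, -97.0]
force: [0.3, -0.3, 0.0]
grip_width: 0.0847
```

```bash
cat > chk.py <<'E'
from h import *
import sys
for c in sys.argv[2:]:
    P,R0,s=pose(); p=cams.camera_params(c); im,d=cams.read_camera(c); X=cloud(d,p); S=(X-YC)@axes(YY)
    hsv=cv2.cvtColor(im,cv2.COLOR_RGB2HSV); bl=(hsv[...,0]>95)&(hsv[...,0]<130)&(hsv[...,1]>90)
    m=(d>0)&(abs(S)<[.065,.065,.03]).all(-1)&bl
    print(c,'blue',m.sum(),'\n',np.percentile(S[m],[2,50,98],axis=0) if m.sum() else '')
    f=S[m&(abs(S[...,2]-.016)<.006)&(abs(S[...,0])<.045)&(abs(S[...,1])<.045)]
    if len(f)>30: print(' underside z',np.median(f[:,2]),len(f),'tilts',np.degrees(np.linalg.lstsq(np.c_[f[:,:2],np.ones(len(f))],f[:,2],rcond=None)[0][:2]))
    e=S[m&(abs(S[...,0]+.05)<.006)]
    if len(e)>30: print(' upper edge x',np.median(e[:,0]),'slope',np.degrees(np.polyfit(e[:,1],e[:,0],1)[0]),'y',np.percentile(e[:,1],[1,99]),'z',np.percentile(e[:,2],[1,99]))
    save(f'{sys.argv[1]}_{c}.png',im)
P,R0,s=pose(); print(P,s['tool_rot'],s['force'],s['grip_width'],s['time_s'],np.round(s['qpos'],1))
E
python3 chk.py k1 wrist
```

```text
wrist blue 10619 
 [[-0.0508 -0.0503 -0.0062]
 [-0.0494 -0.0309  0.0051]
 [-0.0065  0.0099  0.016 ]]
 upper edge x -0.04952006557669059 slope 0.1172147783761255 y [-0.0501  0.0129] z [-0.0065  0.0163]
[0.5538 0.1599 0.2461] [-179.9159   34.9814  -97.0409] [-0.0447 -0.015   0.7802] 0.08560945660991776 12.4667 [-21.4  15.9  14.6 110.6 -48.2  54.9 -75.6]
```

>>> jog_arm:
  rows:
    - [0,0,0,-0.005,0,0,0]
    - [0,0,0,-0.01,0,0,0]
    - [0,0,0,-0.015,0,0,0]
    - [0,0,0,-0.015,0,0,0]
    - [0,0,0,-0.015,0,0,0]
    - [0,0,0,-0.015,0,0,0]
    - [0,0,0,-0.02,0,0,0]
    - [0,0,0,-0.02,0,0,0]
    - [0,0,0,-0.02,0,0,0]
    - [0,0,0,-0.02,0,0,0]
    - [0,0,0,-0.02,0,0,0]
    - [0,0,0,0,0,0,0]

```text
time_s: 13.47
tool_pos: [0.5421, 0.0562, 0.3949]
tool_rot: [-179.3, 35.1, -97.0]
force: [1.0, -0.5, 0.5]
grip_width: 0.0868
```

```bash
python3 chk.py k2 top scene; python3 - <<'E'
from h import *
a=cv2.imread('pics/k2_scene.png')[100:320,140:520]; b=cv2.imread('pics/k2_top.png')[130:260,130:510]
cv2.imwrite('pics/k2.png',cv2.resize(np.vstack([a,b]),None,fx=1.7,fy=1.7,interpolation=3))
E
```

```text
top blue 801 
 [[-0.0502 -0.0479  0.0031]
 [-0.0024  0.0031  0.0151]
 [ 0.0466  0.046   0.0161]]
 underside z 0.015101943156414211 663 tilts [-0.0877  0.2572]
 upper edge x -0.04932586526950261 slope 1.1564211500283064 y [0.0355 0.047 ] z [-0.0034  0.0159]
scene blue 1416 
 [[-0.0509 -0.0507 -0.0011]
 [-0.013  -0.0086  0.016 ]
 [ 0.0475  0.0451  0.0175]]
 underside z 0.016294232536794767 845 tilts [-0.0715  0.3044]
 upper edge x -0.04921363465772058 slope 0.007972549302250836 y [-0.0499  0.0434] z [-0.0017  0.0172]
[0.5413 0.0591 0.3911] [-179.7214   35.0154  -97.0472] [-0.5341  1.8269 -0.2411] 0.08695470682456714 13.5667 [-16.8   5.3  20.2 104.6 -38.9  72.1 -80.9]
```

View pics/k2.png

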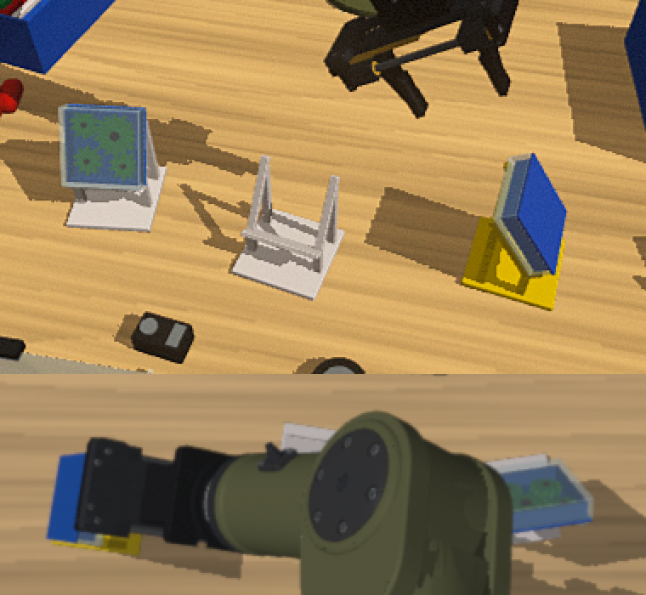

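```bash
python3 -c "
from h import *
print(env.sign_off())"
```

```text
the job is handed in; nothing more can be done
None
```

The orange case now sits lid-down, blue underside up, on the yellow stand with its low edge against the lip. I handed the job in at about 13.6 s.

I pinched the lid and base together from the upper edge at 35 N (31.5 mm between the pads). I then lifted the case, turned it over in the air and slid it down until it touched the stand's arms and then the lip. Then I opened the gripper and backed off along the slope.

**Last checks:**
- **Seating:** the top and scene cameras put the upper edge and the blue face within about 1 mm of the seated position, with tilt of about 0.3° or less. One edge-slope reading from the top camera, 1.2°, disagreed. It covered only a 12 mm strip, and the scene and wrist cameras gave 0.01° and 0.12°.
- **Lid:** it was still joined to the base in the last picture.
- **Green case:** it looked unmoved in the final picture; I did not re-measure it.
- **Robot:** the last reading showed the wrist force near zero and the gripper fully open and clear of the case. The highest force I saw at the wrist was about 6 N.

On the first approach, joint 2 reached its limit and the arm stopped about 13 mm short. I corrected this before the grasp, and nothing was touched.

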